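# Trip-test the stall's power box and close it up

## Task

Give the stall's power box its trip test: press the test button of the wide breaker so that its lever drops, then lift the lever back on so that it stays up by itself. After that take the box's cover out of the dish rack, where it stands on its long edge, and fit it over the breaker window, plug side in and fully home. Leave the two small breakers on and the other things on the counter and in the rack where they are.

Things in the scene. Friction and masses are not known exactly. Their poses are not given: they have to be found in the camera images.
- powerbox: Black power box, fixed; origin under its centre, front to its -x. 200 mm deep (x), 240 wide (y), 60 high in front, 133 at the rear; a carrying bar reaches 28 mm out behind. Its top is one face rising away from the front at 20 degrees, with the breaker window in its middle.
- window (a point): Centre of the breaker window, in the plane of the sloping face. Axes: x up the slope, y left along the breakers, z out of the face. Opening 62 (x) x 132 mm (y), walls square to the face. At z = -34 mm lies the front of the devices, x -22 to 22; from y = -66: blank plate, wide breaker (y -45 to 27), two small ones. The cover fully home has its centre at (0, 0, -1) mm here; play 2.5 mm (x), 3 mm (y).
- test_top (a point): Middle of the top of the test button of the wide breaker: a square grey cap 12 x 12 mm, at window x 0, y 14, z -28 mm when out, 6 mm proud of the breaker. Axes as the window's: push it along -z.
- test (a joint): Travel of the test button, m: 0 out, 0.0055 fully in. Sprung: moves from 1.5 N, fully in at about 5 N. Pressed 2 mm or more it draws the lever's catch away and the lever drops; let go, it springs out. It also dips for a moment as the lever passes its catch on the way up.
- lever_tip (a point): Top end of the wide breaker's lever, a black toggle 18 mm wide (y), 7 thick, at window y -22 mm. It turns about an axis along window y at x 11, z -46 mm, 30 mm from here. On: tip up the slope at x 23, z -18 mm; dropped: x -2, z -19. Room when dropped: 25 mm from it down to the window's lower wall (a closed gripper fits in to push it up), 35 mm to the wall on its right, 21 mm to the button.
- lever (a joint): Angle of the lever, rad: about 0.08 held on by its catch (as at the start), 0.91 dropped. A spring drives it towards dropped. Lifted to below about 0 (stop at -0.08) it passes its catch and then stays at 0.08 by itself; let go earlier it drops again. Lifting takes about 3 N at the tip, 5 to 6 N at the catch.
- mcb1 (a joint): Black toggle (9 mm wide, 6 thick, standing 9 mm up from the devices) of the small breaker at window x 4, y 36 mm, rad: 0 on (as at the start), 0.84 off; stays where it is put.
- mcb2 (a joint): The same on the other small breaker, at window x 4, y 54.5 mm, rad: 0 on (as at the start), 0.84 off; stays where it is put.
- cover_center (a point): Middle of the cover: plain grey plastic, 140 x 70 x 14 mm, about 90 g. Axes: x out of its smooth outer face, y along it, z across it. Flange 140 x 70 mm at x 1 to 7 mm, plug 126 x 57 at x -7 to 1, its last 3 mm 2 mm smaller all round. It starts upright on a long edge in a slot of the rack (z up, outer face away from the robot, leaning up to 4 degrees); there only its thickness can be gripped. It fits the window either way round in its plane.
- rack: Dish rack, fixed: tray 178 (x) x 190 mm (y), 9 high, origin under its centre. Slots across x at x -44, 0, 44 mm: things stand on rails 12 mm above the counter, between wire prongs at y -45 and 45 mm that end 49 mm above the counter; they leave 18 mm; wire hoops at its y ends reach 58 mm up. About 30 mm are free between things in neighbouring slots.
- board_center (a point): Middle of a small white chopping board 155 x 85 x 12 mm that stands on its long edge in another slot of the rack (85 mm upright). Leave it.
- panlid_center (a point): Middle of a small bare-metal pan lid 118 x 76 x 12 mm with a round black knob on its far side, that stands in another slot of the rack (76 mm upright). Leave it.
- can: Food can, 74 mm across, 75 mm high, standing in the front part of the counter; origin under its centre. Leave it.
- bowl: Small white bowl of topping, 104 mm across, 50 mm high, in the front part of the counter; origin under its centre. Leave it.
- shaker: Steel shaker, 42 mm across, 72 mm high, in the front part of the counter near its middle; origin under its centre. Leave it.
- syrup: Amber bottle, 62 mm across, 160 mm high, at the back of the counter; origin under its centre. Leave it.
- cups: Stack of paper cups, 93 mm across, 105 mm high, at the left; origin under its centre. Leave it.
- spoon: Steel spoon 190 mm long lying at the right, along its x axis. Leave it.
There are look-alikes about, which are no part of the job. Leave any green look-alike of the part that bears cover_center alone.

How it is judged (in metres and radians):
On the way, in this order (a step that is already met when the one before it is completed fails the run):
1. the test button is pressed and the lever drops (value of joint test above 0.001 m and value of joint lever above 0.6 rad).
2. the lever has been lifted back on and stays up untouched, the button out (value of joint lever below 0.15 rad and value of joint test below 0.001 m and contact force between the fingers and lever below 0.1 N), for 0.3 s.
At the end, for the whole second after the job is handed in: The lever is up on its catch (below 0.15 rad), the button out, both small breakers on, and the cover is fully home in the window, plug inwards: its centre within 4 mm of its place along and across the face, no more than 3 mm high, flat on the face within 0.05 rad, at rest (value of joint lever below 0.15 rad and value of joint test below 0.001 m and value of joint each of mcb1, mcb2 below 0.3 rad and x of cover_center in the frame of window between -0.004 and 0.004 m and y of cover_center in the frame of window between -0.004 and 0.004 m and z of cover_center in the frame of window between -0.004 and 0.002 m and angle between the x axis of cover_center and the z axis of window, either way round below 0.05 rad and linear speed of cover below 0.02 m/s); the robot touches nothing.
It fails at once if a small breaker is switched off (value of joint any of mcb1, mcb2 above 0.5 rad).
It fails at once if another thing on the counter or in the rack is shifted by more than 30 mm (distance of any of board_center, panlid_center, can, bowl, syrup, cups, spoon, shaker from where it was at the start of the episode above 0.03 m).
It also fails if it takes over 72 s, if anything falls off the work surface, if the arm or the gripper's body presses on something with over 40 N, if the wrist force passes 120 N, or if a joint passes its speed limit or range.

## Robot

A 6-joint arm with a two-finger parallel gripper is mounted at the origin on the work surface. World frame = base frame: x ahead of the robot, y to its left, z up, the work surface at z = 0. Lengths are in mm, angles in rad, forces in N, time in s.
With the tool pointing down it reaches from about 300 to 775 mm from the base axis. Payload 14.6 kg.
Tool frame: the origin (TCP) lies between the finger pads; the fingertips stand 14 mm ahead of it and the grasp point (between the pads) lies 5 mm behind it; z points along the fingers, y is the line along which they close (so a half turn about z gives the same grasp; the last joint's range is limited). The gripper opens to 94 mm and grips with 3 to 60 N. Pads are 16 mm wide; open, the fingers measure 119 mm over their backs; the gripper's body (75 mm by 177 mm) begins 78 mm behind the grasp point.
Start: joints at [1.238, 0.3, 1.521, -0, 1.321, -0.067], TCP at [144.472, 530.676, 219.446] pointing down, gripper open.
Joint ranges: [-3.03, 3.03], [-0.79, 2.21], [0.23, 2.52], [-1.04, 4.18], [0, 3.07], [-2.55, 2.55]. Speed limits (rad/s): [2.22, 2.22, 2.57, 3.14, 3.14, 3.14].

## Interface

Orientations are given as [roll, pitch, yaw] about the fixed x, y, z axes, in that order (R = Rz(yaw) Ry(pitch) Rx(roll)).
In Python, from bench import get_state, vision, env gives the robot as it stands.
- The arm moves only by the tool apply_moves, never from a script. Its argument "targets" is a list of rows, each a list of 5 numbers: the shift along the tool's x, y, z in mm, then the turn about the tool's z in degrees, then the finger opening in mm, from 0 to 94. In form: [[dx, dy, dz, turn, gripper], ...]. A call has 1 to 8 rows; each row is the pose to reach, as a shift and turn from the pose commanded when the call began, along the tool's axes at that moment; what a row does not reach only later rows make up. A row lasts 1/10 s, in which the tool goes at most 50 mm and 8.59 degrees, less where a joint would pass 70% of its speed; a pose out of reach is approached as far as the arm can. A call with a gripper value outside its range is refused whole. The fingers move at their own pace and stop on an object; the grip force is fixed at half the most. Time passes only in rows, so rows that repeat a pose let the fingers close. It gives the time, the measured TCP pose, the force, the opening and the grip force at its end, in the units of the state.
- get_state(): the state, without advancing time (a new reading comes with each control period).
- vision.camera(name): name is "side" or "top" or "wrist"; returns a dict with "image" (400x640x3 uint8, blue, green, red), "vfov" (degrees; the focal length in pixels is half the picture's height over the tangent of half this angle, whatever the lens; pixels are square), "cx", "cy" (the principal point, pixels), "dist_coeffs" ([k1, k2, p1, p2, k3] as OpenCV has them; the pictures are not rectified), "R" (3x3) and "t" (3): a world point X has camera coordinates R X + t. Camera axes: x right, y down, z forward; pixel columns grow to the right and rows downward; lengths in mm; the calibration is good to about 2 mm. A picture is of the moment at which its call begins. There is no depth.
- env.sign_off(): hands the job in; it is judged then, once.
The state is a dict: "time_s": time; "q": joint angles; "qd": joint speeds; "joint_efforts": joint torques, N m; "tcp_pos": TCP position; "orientation": TCP orientation; "wrist_force": force on the tool from outside, world axes, zero at the start; "torque": the same for the moment, N m; "grip_width": finger opening in mm; "grip_force": force on a finger pad.
Only numpy, scipy, OpenCV 4.12 (cv2) and the standard library are available. Lean on these libraries where they do the work, as an engineer would, in place of code of your own. Each camera call takes 0.05 s, during which the arm holds its last target. There are 200 camera calls.

## Working session

There is one attempt and no reset: what is moved stays moved. The work goes in short steps, Python scripts to look and compute and a tool call to move; the robot and the scene stay as the last step left them, time stands still between calls to the robot, and variables do not carry over. Pictures are saved under pics/ and viewed, at most 10 in all, crops included, and the job is handed in when it is done.

Besides the shell and the picture viewer there is one more tool, called after "Emit:" as name(argument=value, ...), one argument or row to a line, values as JSON. apply_moves: Moves the arm, as the interface text tells. Its arguments: {"type":"object","properties":{"targets":{"type":"array"}},"required":["targets"]}

```bash
ls; mkdir -p pics; python3 - <<'E'
from bench import get_state, vision, env
import cv2, numpy as np
s=get_state(); print(s)
for n in ("side","top","wrist"):
    c=vision.camera(n); cv2.imwrite(f"pics/{n}0.png",c["image"]); print(n,c["vfov"],c["cx"],c["cy"],c["dist_coeffs"],(-np.array(c["R"]).T@np.array(c["t"])).round(),np.array(c["R"]).round(3).tolist())
E
```

```text
pics
{'time_s': 0.0, 'q': array([ 1.23839602e+00,  3.00461368e-01,  1.52156436e+00, -2.56045490e-05,
        1.32072036e+00, -6.66167476e-02]), 'qd': array([ 0.00059741, -0.00220238,  0.00096879, -0.00043556,  0.00085344,
        0.00060587]), 'joint_efforts': array([ 2.30516940e-03, -5.31812489e+01, -3.52731156e+01,  7.08895829e-02,
        2.45453732e-02, -1.42888407e-04]), 'tcp_pos': array([144.40345747, 530.45012191, 218.89874018]), 'orientation': array([-3.14044013e+00, -5.20354337e-05,  2.87581542e+00]), 'wrist_force': array([-0.85964971, -0.38670361,  0.15816074]), 'torque': array([ 0.00142813, -0.00776176, -0.01717765]), 'grip_force': 0.0, 'grip_width': 93.83402489295325}
side 42.834580407366694 317.9060583826358 207.58980827812601 [-0.06072652  0.          0.          0.          0.        ] [ 389. 1237.  987.] [[-0.996, -0.09, -0.019], [-0.037, 0.581, -0.813], [0.084, -0.809, -0.582]]
top 43.69828786786999 312.97613899564584 199.5004189486118 [-0.15184484  0.          0.          0.          0.        ] [ 234.   -2. 1539.] [[0.026, -1.0, -0.005], [-0.984, -0.024, -0.175], [0.175, 0.01, -0.985]]
wrist 69.92773096340623 317.72335405874617 197.61303976850087 [0.01254671 0.         0.         0.         0.        ] [ 64. 553. 383.] [[0.263, 0.965, -0.001], [0.926, -0.252, 0.281], [0.271, -0.075, -0.96]]
```

View pics/top0.png

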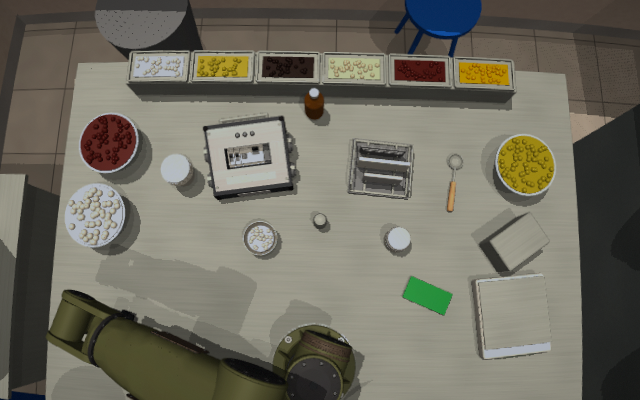

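View pics/side0.png

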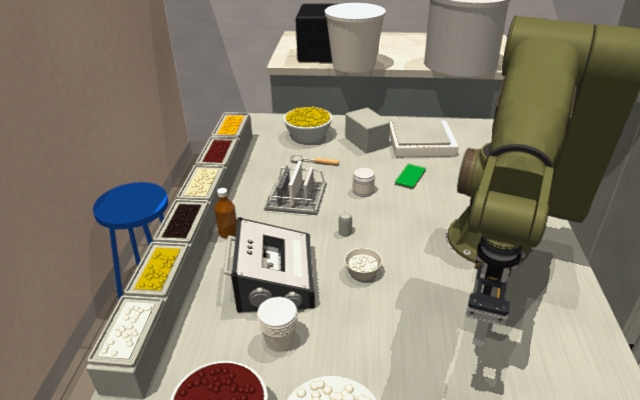

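```bash
cat > h.py <<'E'
from bench import get_state, vision, env
import cv2, numpy as np
from scipy.spatial.transform import Rotation as Ro
def K(c):
    f=c["image"].shape[0]/2/np.tan(np.radians(c["vfov"])/2); return np.array([[f,0,c["cx"]],[0,f,c["cy"]],[0,0,1]])
def ray(c,uv):
    p=cv2.undistortPoints(np.array([[uv]],float),K(c),np.array(c["dist_coeffs"]))[0,0]
    R=np.array(c["R"]);return -R.T@np.array(c["t"]),R.T@np.array([p[0],p[1],1])
def atz(c,uv,z):
    o,d=ray(c,uv);return o+d*(z-o[2])/d[2]
def proj(c,P):
    return cv2.projectPoints(np.array(P,float).reshape(-1,3),cv2.Rodrigues(np.array(c["R"]))[0],np.array(c["t"],float),K(c),np.array(c["dist_coeffs"]))[0][:,0]
def shot(n,name,crop=None,s=1):
    c=vision.camera(n);im=c["image"]
    if crop: im=im[crop[1]:crop[3],crop[0]:crop[2]]
    cv2.imwrite("pics/"+name,cv2.resize(im,None,fx=s,fy=s,interpolation=cv2.INTER_CUBIC));return c
def tool(P):  # world delta needed -> tool axes, for TCP to reach P
    s=get_state();return Ro.from_euler("xyz",s["orientation"]).as_matrix().T@(np.array(P)-s["tcp_pos"])
E
python3 - <<'E'
from h import *
c=shot("top","t1.png",(195,105,425,205),3.4)
for n,uv,z in [("box",(250,157),90),("rack",(380,168),30),("boxc1",(207,122),133),("boxc2",(286,117),133),("f1",(218,198),60),("f2",(293,191),60)]:
    print(n,atz(c,uv,z).round(),tool(atz(c,uv,z)).round())
E
```

```text
box [617. 206.  90.] [-541. -189.  129.]
rack [ 607. -193.   30.] [-636. -576.  189.]
boxc1 [710. 334. 133.] [-598.  -41.   86.]
boxc2 [730.  99. 133.] [-679. -263.   86.]
f1 [494. 301.  60.] [-398. -129.  159.]
f2 [521.  74.  60.] [-484. -341.  159.]
```

View pics/t1.png

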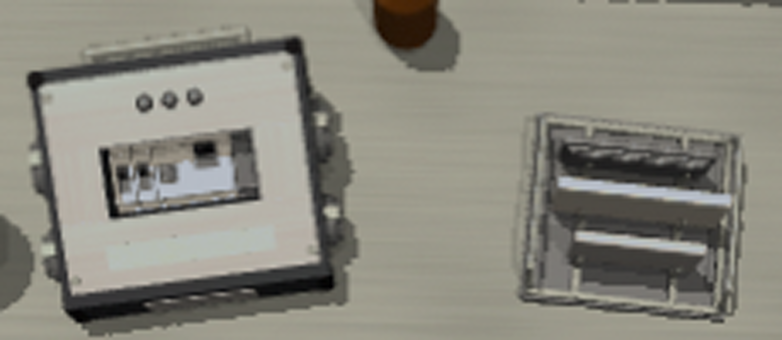

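Emit:
apply_moves(
  targets=[
    [-270,-94,20,-12,0],
    [-270,-94,20,-12,0],
    [-270,-94,20,-12,0],
    [-270,-94,20,-12,0],
    [-538,-186,35,-21,0],
    [-538,-186,35,-21,0],
    [-538,-186,35,-21,0],
    [-538,-186,35,-21,0],
  ],
)

```text
time_s: 1.0
tcp_pos: [468.1, 309.4, 194.6]
orientation: [3.142, 0.0, -3.041]
wrist_force: [0.7, 0.8, 0.2]
grip_width: 33.1
grip_force: 0.0
```

Emit:
apply_moves(
  targets=[
    [0,0,0,0,0],
    [0,0,0,0,0],
    [0,0,0,0,0],
    [0,0,0,0,0],
  ],
)

```text
time_s: 1.4
tcp_pos: [465.7, 311.8, 194.9]
orientation: [3.141, 0.0, -3.039]
wrist_force: [-0.1, -0.4, 0.8]
grip_width: 1.8
grip_force: 0.0
```

Emit:
apply_moves(
  targets=[
    [-136,-124,15,0,0],
    [-136,-124,15,0,0],
    [-136,-124,15,0,0],
    [-136,-124,15,0,0],
    [-136,-124,15,0,0],
    [-136,-124,15,0,0],
    [-136,-124,15,0,0],
  ],
)

```text
time_s: 2.1
tcp_pos: [613.5, 202.5, 180.0]
orientation: [3.141, 0.0, -3.039]
wrist_force: [-0.1, -0.3, 0.2]
grip_width: 0.4
grip_force: 0.0
```

```bash
python3 - <<'E'
from h import *
c=shot("wrist","w1.png",None,1.25)
E
```

```text
(no output)
```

View pics/w1.png

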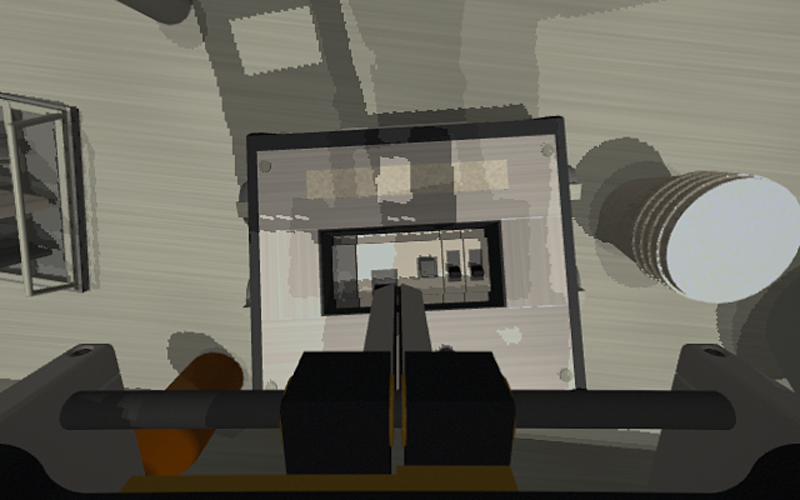

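```bash
python3 - <<'E'
from h import *
im=cv2.imread("pics/w1.png")[205:335,300:520]
cv2.imwrite("pics/w1c.png",cv2.resize(im,None,fx=3.6,fy=3.6,interpolation=cv2.INTER_CUBIC))
E
```

```text
(no output)
```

View pics/w1c.png

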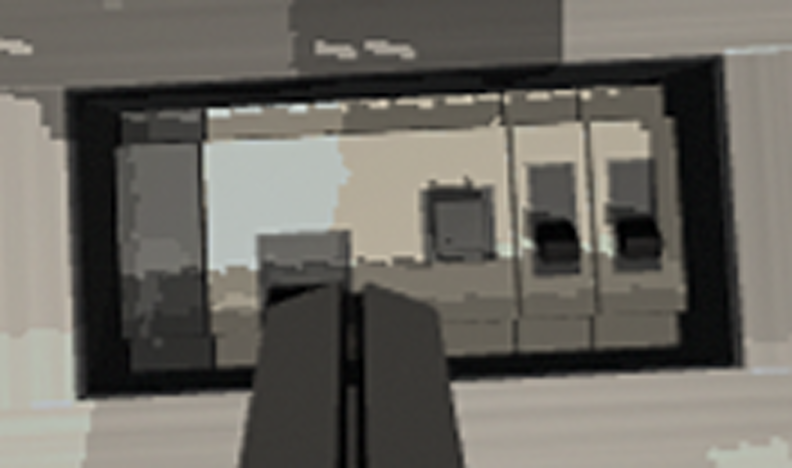

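```bash
cat >> h.py <<'E'
def winT(p):
    return Ro.from_euler("zyx",[p[3],-np.radians(20),0]).as_matrix(),np.array(p[:3])
E
python3 - <<'E'
from h import *
from scipy.optimize import least_squares
c=vision.camera("wrist")
uv=np.array([[67,92],[722,58],[742,365],[80,398]],float)/3.6+[300,205]; uv/=1.25
W=np.array([[-31,-66,0],[-31,66,0],[31,66,0],[31,-66,0]],float)
def f(p):
    R,t=winT(p);return (proj(c,W@R.T+t)-uv).ravel()
r=least_squares(f,[614,202,96.5,.1]);print(r.x,f(r.x).round(2))
g=lambda q:f([q[0],q[1],96.5,q[2]])
q=least_squares(g,[614,202,.1]).x;print(q,g(q).round(2))
R,t=winT([q[0],q[1],96.5,q[2]])
for P in [(0,14,-28),(23,-22,-18),(0,0,0)]:
    X=R@np.array(P,float)+t;u=(proj(c,X)[0]*1.25-[300,205])*3.6;print(P,X.round(1),u.round())
t=atz(c,np.array([(300+460/3.6)/1.25,(205+225/3.6)/1.25]),71);print("btn seen",t)
E
```

```text
[6.16355983e+02 2.14744953e+02 1.01256664e+02 1.46740946e-01] [ 0.32 -0.79 -0.31  0.05 -0.05 -0.04  0.04  0.77]
[6.17926780e+02 2.15092724e+02 1.46738068e-01] [ 1.71 -0.31 -1.66  0.64 -1.51 -0.74  1.41 -0.09]
(0, 14, -28) [625.6 228.9  69.5] [457. 224.]
(23, -22, -18) [648.5 196.7  88.5] [304. 338.]
(0, 0, 0) [617.9 215.1  96.5] [406. 226.]
btn seen [625.31643325 229.35641067  71.        ]
```

Emit:
apply_moves(
  targets=[
    [-10.7,24.8,0,-2.5,0],
    [-10.7,24.8,30,-2.5,0],
    [-10.7,24.8,75,-2.5,0],
    [-10.7,24.8,84,-2.5,0],
    [-10.7,24.8,86,-2.5,0],
    [-10.7,24.8,87,-2.5,0],
  ],
)

```text
time_s: 2.8
tcp_pos: [623.2, 227.4, 94.7]
orientation: [3.141, 0.002, -2.997]
wrist_force: [-0.3, -0.2, 0.9]
grip_width: 0.5
grip_force: 0.0
```

```bash
python3 - <<'E'
from h import *
s=get_state();print(s["tcp_pos"],s["wrist_force"]);print(tool((621.6,228.3,90)), s["orientation"])
E
```

```text
[623.15803453 227.38791519  94.74672163] [-0.31283845 -0.20118491  0.94147487]
[1.42143203 1.12572323 4.74373426] [ 3.14126872e+00  2.36774107e-03 -2.99686048e+00]
```

Emit:
apply_moves(
  targets=[
    [1,0.5,1.5,0,0],
    [1,0.5,3,0,0],
    [1,0.5,4.5,0,0],
    [1,0.5,4.5,0,0],
  ],
)

```text
time_s: 3.2
tcp_pos: [621.5, 227.3, 88.3]
orientation: [3.142, 0.0, -2.997]
wrist_force: [0.1, 0.5, -0.3]
grip_width: 0.4
grip_force: 0.0
```

Emit:
apply_moves(
  targets=[
    [0,0.5,1,0,0],
    [0,0.5,2,0,0],
    [0,0.5,3,0,0],
    [0,0.5,3,0,0],
  ],
)

```text
time_s: 3.6
tcp_pos: [621.6, 227.8, 85.3]
orientation: [3.142, 0.0, -2.997]
wrist_force: [1.2, -0.0, 1.6]
grip_width: 0.3
grip_force: 0.7
```

Emit:
apply_moves(
  targets=[
    [0,0,1,0,0],
    [0,0,2,0,0],
    [0,0,3,0,0],
    [0,0,3.5,0,0],
    [0,0,3.5,0,0],
  ],
)

```text
time_s: 4.1
tcp_pos: [621.5, 227.7, 81.8]
orientation: [-3.142, 0.0, -2.997]
wrist_force: [0.1, -0.1, 3.2]
grip_width: 0.3
grip_force: 1.7
```

Emit:
apply_moves(
  targets=[
    [0,0,1.2,0,0],
    [0,0,1.2,0,0],
    [0,0,-20,0,0],
    [0,0,-50,0,0],
    [40,0,-90,0,0],
    [70,0,-90,0,0],
    [70,0,-90,0,0],
    [70,0,-90,0,0],
  ],
)

```text
time_s: 4.9
tcp_pos: [551.9, 217.7, 171.8]
orientation: [-3.142, -0.0, -2.997]
wrist_force: [-0.2, -0.3, -0.4]
grip_width: 0.1
grip_force: 0.0
```

```bash
python3 - <<'E'
from h import *
c=vision.camera("wrist")
R,t=winT([617.9,215.1,96.5,.1467])
u=proj(c,[t])[0];print(u,get_state()["tcp_pos"])
x,y=int(u[0]),int(u[1]);im=c["image"][max(y-55,0):y+55,x-90:x+90]
print([ (P,(proj(c,R@np.array(P,float)+t)[0]-[x-90,max(y-55,0)])*4.4) for P in [(-2,-22,-19),(23,-22,-18),(0,14,-28),(-31,-66,0),(31,66,0)]])
cv2.imwrite("pics/w2.png",cv2.resize(im,None,fx=4.4,fy=4.4,interpolation=cv2.INTER_CUBIC))
E
```

```text
[304.31202383 276.24426673] [552.38275047 217.71308286 171.38120467]
[((-2, -22, -19), array([301.28385877, 218.72896133])), ((23, -22, -18), array([301.27065652, 331.02936305])), ((0, 14, -28), array([455.84543226, 216.68459197])), ((-31, -66, 0), array([ 88.01956039, 103.27439168])), ((31, 66, 0), array([703.64496578, 382.15018454]))]
```

View pics/w2.png

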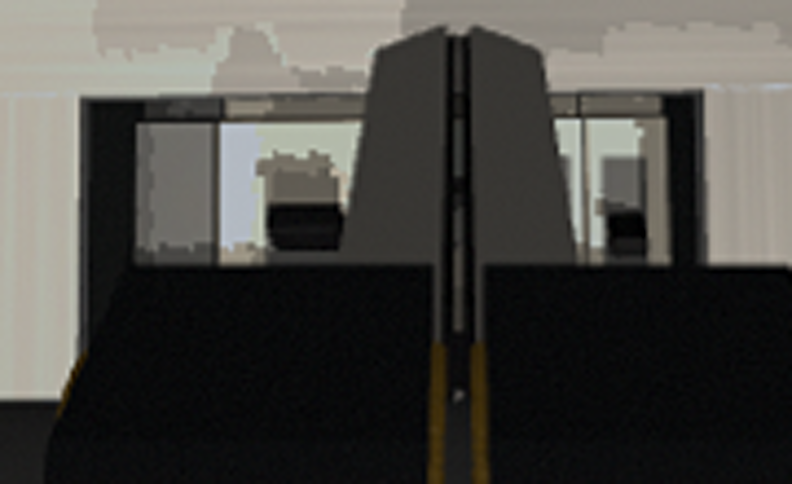

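```bash
python3 - <<'E'
from h import *
R,t=winT([617.9,215.1,96.5,.1467]); h=np.array([np.cos(.1467),np.sin(.1467),0])
for U in [(-11,-22,-27),(0,-22,-27),(10,-22,-28),(17,-22,-28)]:
    T=R@np.array(U,float)+t-8*h+[0,0,14];print(U,T.round(1),tool(T).round(1))
print(get_state()["tcp_pos"])
E
```

```text
(-11, -22, -27) [612.  190.6  82.5] [-55.1 -35.4  88.9]
(0, -22, -27) [622.2 192.2  86.2] [-65.5 -35.3  85.1]
(10, -22, -28) [631.9 193.6  88.7] [-75.2 -35.3  82.7]
(17, -22, -28) [638.4 194.7  91. ] [-81.8 -35.2  80.3]
[552.38275047 217.71308286 171.38120467]
```

Emit:
apply_moves(
  targets=[
    [-55,-35.5,0,0,0],
    [-55,-35.5,0,0,0],
    [-55,-35.5,40,0,0],
    [-55,-35.5,70,0,0],
    [-55,-35.5,80,0,0],
    [-55,-35.5,89,0,0],
    [-55,-35.5,89,0,0],
  ],
)

```text
time_s: 5.65
tcp_pos: [611.9, 190.6, 82.3]
orientation: [-3.142, -0.001, -2.997]
wrist_force: [-0.3, -0.5, -0.2]
grip_width: 0.4
grip_force: 0.0
```

Inserted without contact. Push up-slope.

Emit:
apply_moves(
  targets=[
    [-5,0,-1.8,0,0],
    [-10,0,-3.7,0,0],
    [-15,0,-5,0,0],
    [-20,0,-6.2,0,0],
    [-23,0,-7.3,0,0],
    [-23,0,-7.3,0,0],
  ],
)

```text
time_s: 6.25
tcp_pos: [635.3, 194.0, 91.2]
orientation: [3.141, 0.002, -2.997]
wrist_force: [0.4, -0.6, 0.0]
grip_width: 0.6
grip_force: 0.0
```

Emit:
apply_moves(
  targets=[
    [0,0,0,0,0],
    [0,0,0,0,0],
  ],
)

```text
time_s: 6.45
tcp_pos: [634.6, 193.8, 90.4]
orientation: [3.142, 0.001, -2.997]
wrist_force: [0.0, -0.5, 0.3]
grip_width: 0.4
grip_force: 0.0
```

```bash
python3 - <<'E'
from h import *
s=get_state();print(s["tcp_pos"],s["wrist_force"],s["torque"])
E
```

```text
[634.61801852 193.78309868  90.37268005] [ 0.00255165 -0.51443438  0.33165315] [ 0.04005821  0.00736137 -0.01516601]
```

Emit:
apply_moves(
  targets=[
    [10,0,0,0,0],
    [10,0,-40,0,0],
    [60,0,-85,0,0],
    [84,30,-85,0,0],
    [84,30,-85,0,0],
    [84,30,-85,0,0],
  ],
)

```text
time_s: 7.05
tcp_pos: [546.9, 211.8, 175.8]
orientation: [3.141, 0.002, -2.996]
wrist_force: [-0.3, 0.0, -0.2]
grip_width: 0.6
grip_force: 0.0
```

```bash
python3 - <<'E'
from h import *
c=vision.camera("wrist")
R,t=winT([617.9,215.1,96.5,.1467])
u=proj(c,[t])[0];print(u,get_state()["tcp_pos"])
x,y=int(u[0]),int(u[1]);x0,y0=x-90,y-50;im=c["image"][y0:y+55,x0:x+90]
im=cv2.resize(im,None,fx=4.4,fy=4.4,interpolation=cv2.INTER_CUBIC)
print([ (P,((proj(c,R@np.array(P,float)+t)[0]-[x0,y0])*4.4).round()) for P in [(-2,-22,-19),(23,-22,-18)]])
cv2.imwrite("pics/w3.png",im)
E
```

```text
[309.83093947 279.08363146] [547.29639456 211.34907712 175.07591912]
[((-2, -22, -19), array([304., 196.])), ((23, -22, -18), array([304., 306.]))]
```

View pics/w3.png

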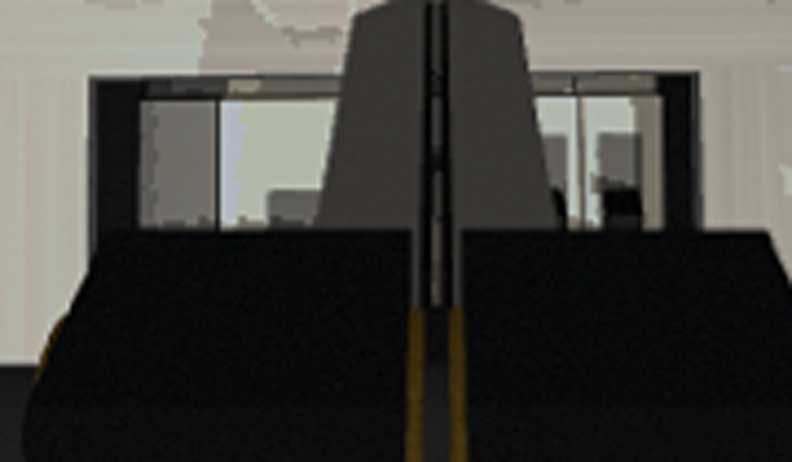

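Emit:
apply_moves(
  targets=[
    [0,-40,-45,8,36],
    [-5,-90,-45,16,36],
    [-9,-140,-45,24,36],
    [-12,-190,-45,32,36],
    [-15,-240,-45,40,36],
    [-19,-290,-45,48,36],
    [-23,-340,-45,56,36],
    [-27,-380,-45,64,36],
  ],
)

```text
time_s: 7.9
tcp_pos: [628.6, -164.1, 218.9]
orientation: [-3.141, -0.001, 2.162]
wrist_force: [0.4, 1.7, -0.5]
grip_width: 36.2
grip_force: 0.0
```

```bash
python3 - <<'E'
from h import *
s=get_state();print(s["tcp_pos"],s["orientation"],s["q"],tool((651,-245,220)),np.degrees(s["orientation"][2]-1.477))
c=vision.camera("top")
for n,uv,z in [("shaker",(320,218),72),("syrup",(314,92),160),("can",(398,237),75),("bowl",(261,236),50),("rackL near",(195+523/3.4,105+298/3.4),9),("rackR near",(195+735/3.4,105+318/3.4),9),("rackLfar",(195+540/3.4,105+115/3.4),58),("cover top L",(195+560/3.4,105+148/3.4),82),("R",(195+715/3.4,105+160/3.4),82)]: print(n,atz(c,uv,z).round())
E
```

```text
[ 628.62398813 -164.08349083  218.90982959] [-3.14077178e+00 -8.26160816e-04  2.16193218e+00] [-3.11635603e-01  5.28180984e-01  1.20347718e+00 -1.34381472e-04
  1.41109155e+00 -9.02750347e-01] [-79.65496508 -26.51708766  -1.13421177] 39.24372307688233
shaker [439.  -9.  72.]
syrup [800.  17. 160.]
can [ 388. -241.   75.]
bowl [383. 166.  50.]
rackL near [530. -98.   9.]
rackR near [ 516. -294.    9.]
rackLfar [ 691. -108.   58.]
cover top L [ 653. -125.   82.]
R [ 646. -263.   82.]
```

Emit:
apply_moves(
  targets=[
    [-80,-26,0,8,36],
    [-80,-26,0,16,36],
    [-80,-26,0,24,36],
    [-80,-26,0,32,36],
    [-80,-26,0,37.5,36],
    [-80,-26,0,37.5,36],
  ],
)

```text
time_s: 8.55
tcp_pos: [651.9, -242.5, 218.7]
orientation: [-3.14, -0.0, 1.512]
wrist_force: [0.2, 0.0, -0.4]
grip_width: 35.8
grip_force: 0.0
```

```bash
python3 - <<'E'
from h import *
c=shot("wrist","w4.png",None,1.25); np.save("w4.npy",[c],allow_pickle=True)
s=get_state();print(s["tcp_pos"],s["orientation"])
for P in [(653,-125,82),(646,-263,82)]: print(proj(c,[P])*1.25)
E
```

```text
[ 651.91754225 -242.30567456  218.92281401] [-3.14044308e+00 -3.03987171e-04  1.51592468e+00]
[[391.1871681   95.70465271]]
[[393.23027713 263.49652944]]
```

View pics/w4.png

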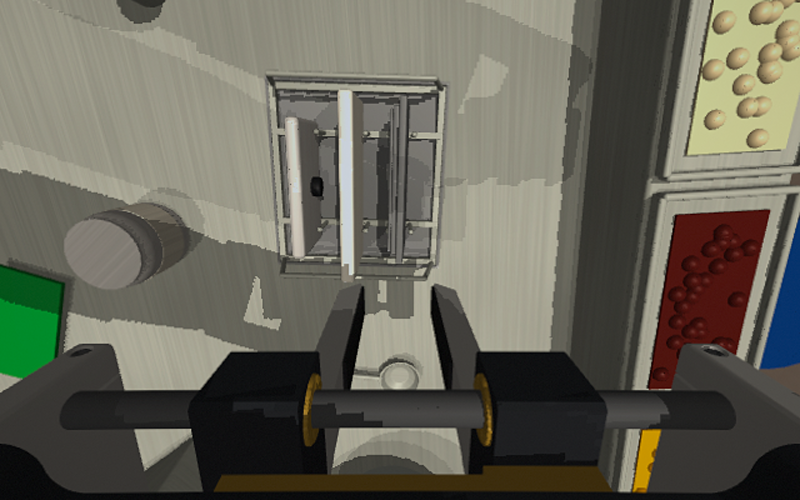

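```bash
python3 - <<'E'
from h import *
c=np.load("w4.npy",allow_pickle=True)[0];im=c["image"]
for r in (82,90,120,140,160,190,200,206): print(r,cv2.cvtColor(im[r:r+1,300:345],cv2.COLOR_BGR2GRAY)[0].tolist())
for u in (312,316,320,324,328): print(u,cv2.cvtColor(im[70:218:4,u:u+1],cv2.COLOR_BGR2GRAY)[:,0].tolist())
for u,v in ((315,140),(320,140),(326,140)): print(u,atz(c,(u,v),82).round(1),atz(c,(u,v),76).round(1))
E
```

```text
82 [69, 68, 66, 116, 124, 123, 123, 125, 76, 60, 60, 60, 60, 61, 60, 69, 69, 68, 60, 43, 90, 110, 116, 120, 126, 82, 47, 58, 62, 60, 61, 60, 62, 59, 59, 116, 129, 128, 128, 127, 126, 124, 124, 123, 124]
90 [116, 117, 118, 117, 117, 118, 117, 118, 119, 119, 108, 106, 87, 114, 61, 86, 110, 117, 128, 67, 97, 112, 116, 123, 120, 65, 39, 75, 117, 124, 122, 123, 123, 122, 122, 122, 122, 123, 123, 124, 123, 123, 123, 123, 124]
120 [102, 105, 107, 63, 47, 47, 48, 48, 47, 49, 48, 52, 100, 111, 71, 102, 119, 77, 43, 89, 110, 114, 119, 117, 65, 41, 75, 115, 119, 118, 119, 119, 118, 119, 119, 119, 119, 119, 120, 119, 120, 119, 120, 121, 121]
140 [100, 101, 61, 46, 48, 48, 47, 47, 47, 62, 64, 73, 103, 56, 80, 98, 105, 61, 62, 95, 100, 103, 108, 82, 49, 53, 97, 103, 102, 101, 102, 102, 103, 103, 103, 103, 104, 103, 103, 105, 104, 104, 103, 103, 103]
160 [96, 100, 61, 45, 47, 48, 47, 47, 47, 47, 51, 83, 105, 66, 92, 105, 62, 33, 82, 97, 100, 103, 99, 55, 39, 77, 97, 100, 99, 100, 99, 100, 100, 101, 101, 100, 100, 116, 119, 118, 129, 131, 133, 136, 91]
190 [98, 59, 43, 44, 61, 65, 65, 63, 63, 61, 76
[... 888 characters left out ...]
2, 59, 70, 61, 130, 102]
320 [179, 41, 92, 90, 92, 97, 100, 102, 106, 105, 105, 108, 108, 110, 99, 99, 99, 100, 101, 113, 101, 101, 100, 100, 99, 117, 117, 115, 116, 117, 115, 115, 114, 116, 115, 119, 102]
324 [180, 36, 128, 126, 123, 120, 119, 111, 106, 101, 87, 81, 74, 63, 57, 54, 54, 53, 47, 45, 44, 38, 39, 38, 40, 52, 53, 82, 58, 77, 73, 117, 107, 125, 47, 90, 103]
328 [180, 69, 122, 62, 114, 117, 117, 118, 117, 158, 84, 122, 120, 119, 104, 104, 104, 102, 117, 102, 102, 100, 100, 99, 99, 98, 99, 90, 68, 157, 112, 125, 126, 125, 47, 92, 101]
315 [ 651.2 -185.7   82. ] [ 651.1 -186.2   76. ]
320 [ 656.4 -186.    82. ] [ 656.4 -186.5   76. ]
326 [ 662.6 -186.4   82. ] [ 662.7 -186.9   76. ]
```

```bash
python3 - <<'E'
from h import *
c=np.load("w4.npy",allow_pickle=True)[0]
a=atz(c,(322,90),82);b=atz(c,(319.2,195),82);print(a,b,(a-b)[0]/(a-b)[1])
for v in (74,76,207):print(atz(c,(320,v),82))
print(tool((655,-187,120)),tool((655,-187,58)))
E
```

```text
[ 661.1315835 -137.744954    82.       ] [ 652.17685192 -245.06823961   82.        ] 0.08343698687216139
[ 659.98656229 -123.11063623   82.        ]
[ 659.88486972 -124.90093815   82.        ]
[ 652.26596098 -258.91457375   82.        ]
[55.36141643  0.15836614 98.93953107] [ 55.34256923   0.22963987 160.93948723]
```

Emit:
apply_moves(
  targets=[
    [51,-0.7,0,1.6,30],
    [51,-0.7,40,1.6,30],
    [51,-0.7,80,1.6,30],
    [51,-0.7,115,1.6,30],
    [51,-0.7,145,1.6,30],
    [51,-0.7,161,1.6,30],
    [51,-0.7,161,1.6,30],
    [51,-0.7,161,1.6,30],
  ],
)

```text
time_s: 9.4
tcp_pos: [654.7, -190.9, 60.2]
orientation: [3.14, 0.0, 1.487]
wrist_force: [0.9, 0.0, 0.4]
grip_width: 29.7
grip_force: 0.0
```

Emit:
apply_moves(
  targets=[
    [0,0,0,0,8],
    [0,0,0,0,8],
    [0,0,0,0,8],
    [0,0,0,0,8],
  ],
)

```text
time_s: 9.8
tcp_pos: [655.5, -190.8, 60.4]
orientation: [3.137, 0.001, 1.487]
wrist_force: [6.7, -0.1, -0.1]
grip_width: 13.9
grip_force: 29.9
```

Emit:
apply_moves(
  targets=[
    [0,0,-30,0,8],
    [0,0,-75,0,8],
    [0,0,-115,0,8],
    [45,-11,-115,0,8],
    [90,-22,-115,0,8],
    [135,-34,-100,0,8],
    [178,-45,-70,0,8],
    [178,-45,-40,0,8],
  ],
)

```text
time_s: 10.6
tcp_pos: [624.1, -5.1, 99.9]
orientation: [3.139, -0.001, 1.491]
wrist_force: [0.9, -0.5, -1.1]
grip_width: 13.7
grip_force: 30.0
```

Emit:
apply_moves(
  targets=[
    [0,0,10,0,8],
    [0,0,20,0,8],
    [0,0,30,0,8],
    [0,0,40,0,8],
    [0,0,48,0,8],
    [0,0,48,0,8],
  ],
)

```text
time_s: 11.2
tcp_pos: [623.9, -9.7, 49.9]
orientation: [-3.14, 0.0, 1.486]
wrist_force: [-0.9, 0.9, -0.7]
grip_width: 13.7
grip_force: 30.0
```

Emit:
apply_moves(
  targets=[
    [0,0,1,0,8],
    [0,0,2,0,8],
    [0,0,2,0,8],
  ],
)

```text
time_s: 11.5
tcp_pos: [624.4, -9.4, 49.3]
orientation: [3.141, 0.0, 1.487]
wrist_force: [0.3, 0.1, -0.9]
grip_width: 13.8
grip_force: 30.0
```

Emit:
apply_moves(
  targets=[
    [0,0,0,0,30],
    [0,0,0,0,30],
    [0,-4,0,0,30],
    [0,-10,-15,0,30],
    [0,-16,-40,0,30],
    [0,-16,-75,0,30],
    [0,-16,-110,0,30],
    [0,-16,-110,0,30],
  ],
)

```text
time_s: 12.3
tcp_pos: [609.9, -8.1, 164.2]
orientation: [3.134, -0.0, 1.487]
wrist_force: [0.9, -0.3, 0.7]
grip_width: 30.0
grip_force: 0.0
```

Emit:
apply_moves(
  targets=[
    [-110,30,-60,0,70],
    [-110,30,-60,0,92],
    [-110,30,-60,0,92],
    [-110,30,-60,0,92],
    [-110,30,-60,0,92],
    [-110,30,-60,0,92],
  ],
)

```text
time_s: 12.9
tcp_pos: [628.5, -119.0, 217.8]
orientation: [-3.14, -0.0, 1.487]
wrist_force: [0.0, 0.2, -0.2]
grip_width: 74.9
grip_force: 0.0
```

```bash
python3 - <<'E'
from h import *
c=vision.camera("wrist");np.save("w5.npy",[c],allow_pickle=True)
s=get_state();print(s["tcp_pos"],s["orientation"])
R=Ro.from_euler("z",-.083).as_matrix();t=np.array([590,-10,14])
cor=np.array([[-35,-70,0],[-35,70,0],[35,70,0],[35,-70,0]])@R.T+t
p=proj(c,cor);print(p)
g=cv2.cvtColor(c["image"],cv2.COLOR_BGR2GRAY)
a=cv2.resize(c["image"][:340],None,fx=.9,fy=.9);d=cv2.resize(vision.camera("top")["image"][100:220,190:430],None,fx=2,fy=2)
cv2.imwrite("pics/w5.png",np.vstack([a,cv2.copyMakeBorder(d,0,0,0,a.shape[1]-d.shape[1],cv2.BORDER_CONSTANT)]))
E
```

```text
[ 628.60770392 -118.90009423  217.97048178] [-3.14008250e+00 -3.73515829e-04  1.48780132e+00]
[[254.52259589 152.20944698]
 [246.54027031  28.61362808]
 [307.98572117  28.64934531]
 [309.14190011 152.21624039]]
```

View pics/w5.png

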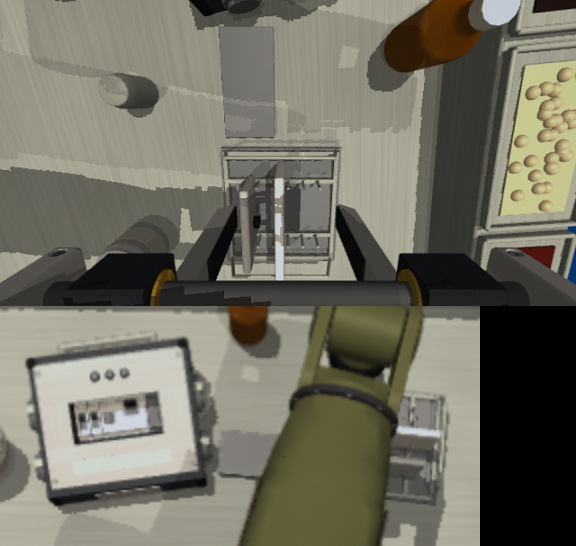

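```bash
python3 - <<'E'
from h import *
c=np.load("w5.npy",allow_pickle=True)[0];g=cv2.cvtColor(c["image"],cv2.COLOR_BGR2GRAY)
for r in (50,90,130): print(r,g[r,238:318].tolist())
print(g[20:165,275].tolist())
m=(cv2.absdiff(cv2.GaussianBlur(g,(3,3),0),int(g[90,275]))<18).astype(np.uint8);
n,l,st,ce=cv2.connectedComponentsWithStats(m);k=l[90,275];print(st[k],ce[k])
h=cv2.minAreaRect(np.argwhere(l==k)[:,::-1].astype(np.float32));B=cv2.boxPoints(h);print(B)
for b in B: print(atz(c,b,14).round(1))
E
```

```text
50 [143, 145, 138, 140, 148, 147, 68, 116, 111, 112, 111, 112, 113, 113, 113, 113, 114, 114, 114, 114, 115, 114, 115, 114, 116, 115, 115, 115, 115, 115, 116, 116, 116, 117, 117, 118, 118, 118, 118, 118, 119, 118, 119, 118, 119, 118, 119, 120, 119, 120, 120, 119, 119, 120, 121, 120, 120, 121, 121, 121, 122, 121, 122, 122, 124, 98, 109, 138, 145, 145, 140, 143, 147, 145, 145, 146, 144, 144, 145, 147]
90 [149, 144, 143, 142, 144, 142, 145, 147, 144, 106, 112, 112, 111, 112, 112, 112, 112, 113, 112, 113, 114, 113, 114, 113, 114, 114, 115, 115, 114, 114, 115, 114, 115, 115, 115, 116, 116, 116, 117, 117, 117, 118, 118, 118, 117, 117, 118, 117, 118, 119, 119, 118, 118, 119, 118, 119, 119, 118, 119, 119, 119, 120, 120, 119, 121, 119, 88, 141, 149, 146, 144, 144, 147, 144, 144, 147, 146, 146, 145, 145]
130 [147, 146, 146, 147, 147, 148, 151, 148, 148, 150, 156, 87, 131, 130, 129, 129, 129, 129, 130, 130, 130, 129, 130, 130, 130, 131, 131, 132, 118, 129, 133, 133, 133, 120, 117, 118, 117, 117, 117, 118, 118, 119, 119, 119, 119, 119, 118, 118, 118, 119, 119, 119, 119, 119, 120, 119, 119, 120, 1
[... 348 characters left out ...]
 116, 116, 117, 117, 117, 116, 116, 117, 117, 117, 117, 116, 116, 118, 118, 117, 117, 117, 117, 117, 116, 117, 117, 117, 115, 117, 115, 115, 115, 116, 115, 116, 116, 117, 116, 116, 115, 115, 116, 116, 116, 114, 114, 135, 134, 134, 133, 134, 118, 119, 119, 118, 119, 119, 119, 120, 120, 118, 118, 118, 117, 132, 131, 132, 132, 131, 132, 132, 131, 131, 131, 130, 130, 131, 132, 133, 117, 117, 117, 116, 116, 120, 75, 158, 160, 136, 134, 134, 133, 157, 158, 157, 138, 71, 78]
[ 209    0  166  155 7769] [278.11610246  85.09434934]
[[209.00002 153.99997]
 [209.00002   0.     ]
 [374.        0.     ]
 [374.      153.99997]]
[490.8 -74.3  14. ]
[523.9  93.7  14. ]
[706.3  78.5  14. ]
[701.8 -91.9  14. ]
```

```bash
python3 - <<'E'
from h import *
c=np.load("w5.npy",allow_pickle=True)[0]
L=[];Rr=[]
for v,a,b in ((50,244,303.3),(90,246.6,303.8),(130,249,304)):
    p=atz(c,(a,v),14);q=atz(c,(b,v),14);print(p,q);L.append(p);Rr.append(q)
print((L[0]-L[2])[0]/(L[0]-L[2])[1],(Rr[0]-Rr[2])[0]/(Rr[0]-Rr[2])[1])
print(atz(c,(275,29.5),14),atz(c,(275,151.8),14))
E
```

```text
[554.54724214  41.20210741  14.        ] [623.20829839  35.53241488  14.        ]
[550.7729749   -2.07601203  14.        ] [619.53782199  -7.76672197  14.        ]
[546.48356145 -48.82259318  14.        ] [615.20450451 -54.52080018  14.        ]
0.08957186907132021 0.08887849120783244
[593.11522318  59.12965186  14.        ] [575.52996891 -78.50469813  14.        ]
```

Emit:
apply_moves(
  targets=[
    [50,-25,0,0.3,93],
    [105,-53,30,0.3,93],
    [105,-53,80,0.3,93],
    [105,-53,130,0.3,93],
    [105,-53,170,0.3,93],
    [105,-53,190,0.3,93],
    [105,-53,197,0.3,93],
    [105,-53,197,0.3,93],
  ],
)

```text
time_s: 13.8
tcp_pos: [584.7, -10.7, 21.7]
orientation: [-3.141, 0.0, 1.482]
wrist_force: [0.8, 0.4, 0.5]
grip_width: 92.9
grip_force: 0.0
```

Emit:
apply_moves(
  targets=[
    [0,0,0,0,64],
    [0,0,0,0,64],
    [0,0,0,0,64],
    [0,0,0,0,64],
    [0,0,0,0,64],
  ],
)

```text
time_s: 14.3
tcp_pos: [585.5, -11.2, 23.0]
orientation: [3.14, -0.0, 1.481]
wrist_force: [-2.2, 0.4, 7.6]
grip_width: 69.5
grip_force: 30.0
```

Emit:
apply_moves(
  targets=[
    [0,0,-40,0,64],
    [0,0,-90,0,64],
    [0,0,-140,0,64],
    [0,0,-165,0,64],
    [0,0,-165,0,64],
  ],
)

```text
time_s: 14.8
tcp_pos: [586.3, -11.2, 191.3]
orientation: [3.135, -0.0, 1.481]
wrist_force: [-0.1, 0.6, -0.5]
grip_width: 69.3
grip_force: 30.0
```

Emit:
apply_moves(
  targets=[
    [40,2,0,-2.5,64],
    [80,4,0,-5,64],
    [120,6,0,-7.5,64],
    [160,8,0,-10,64],
    [200,10,0,-13.6,64],
    [226,10.4,0,-13.6,64],
    [226,10.4,0,-13.6,64],
    [226,10.4,0,-13.6,64],
  ],
)

```text
time_s: 15.6
tcp_pos: [615.1, 213.0, 185.5]
orientation: [-3.14, 0.0, 1.719]
wrist_force: [-0.7, -0.8, -1.4]
grip_width: 69.3
grip_force: 30.0
```

```bash
python3 - <<'E'
from h import *
s=get_state();print(s["tcp_pos"],s["orientation"],s["wrist_force"],tool((616.1,213.3,130)),s["q"])
c=vision.camera("wrist");np.save("w6.npy",[c],allow_pickle=True)
E
```

```text
[615.06801856 212.99692094 185.49103848] [-3.13954463e+00  4.42275852e-04  1.71928005e+00] [-0.71199811 -0.82320921 -1.37778212] [ 0.17161647  1.17910742 55.48866954] [ 2.77183433e-01  5.54430856e-01  1.24141295e+00 -1.80225998e-04
  1.34783670e+00  1.28740199e-01]
```

Emit:
apply_moves(
  targets=[
    [0,1,20,0,64],
    [0,1,40,0,64],
    [0,1,50,0,64],
    [0,1,54,0,64],
    [0,1,54,0,64],
    [0,1,54,0,64],
  ],
)

```text
time_s: 16.25
tcp_pos: [616.9, 213.0, 133.9]
orientation: [3.14, -0.0, 1.718]
wrist_force: [0.0, -0.7, -0.7]
grip_width: 69.5
grip_force: 30.0
```

Emit:
apply_moves(
  targets=[
    [0,-0.5,1,0,64],
    [0,-0.5,2,0,64],
    [0,-0.5,2,0,64],
  ],
)

```text
time_s: 16.55
tcp_pos: [616.0, 213.2, 131.1]
orientation: [3.141, -0.0, 1.719]
wrist_force: [-1.4, 1.2, -0.4]
grip_width: 69.4
grip_force: 30.0
```

Emit:
apply_moves(
  targets=[
    [0,0,0,0,76],
    [0,0,0,0,76],
    [0,0,0,0,80],
    [0,0,0,0,80],
  ],
)

```text
time_s: 16.95
tcp_pos: [616.1, 213.1, 131.1]
orientation: [3.141, -0.0, 1.719]
wrist_force: [0.7, -0.1, -0.5]
grip_width: 79.6
grip_force: 0.0
```

Emit:
apply_moves(
  targets=[
    [0,0,-20,0,90],
    [0,0,-50,0,90],
    [-60,0,-70,0,60],
    [-100,0,-70,0,30],
    [-100,0,-70,0,0],
    [-100,0,-70,0,0],
    [-100,0,-70,0,0],
  ],
)

```text
time_s: 17.65
tcp_pos: [630.5, 115.1, 200.7]
orientation: [-3.141, -0.0, 1.719]
wrist_force: [0.4, 0.1, 1.3]
grip_width: 53.6
grip_force: 0.0
```

```bash
python3 - <<'E'
from h import *
s=get_state();print(s["tcp_pos"],s["orientation"],s["grip_width"])
c=vision.camera("wrist");np.save("w7.npy",[c],allow_pickle=True)
ct=vision.camera("top");np.save("t7.npy",[ct],allow_pickle=True);cs=vision.camera("side");np.save("s7.npy",[cs],allow_pickle=True)
R,t=winT([617.9,215.1,96.5,.1467])
F=np.array([[-35,-70,6],[-35,70,6],[35,70,6],[35,-70,6],[0,0,6]],float)@R.T+t
for n,k in (("w",c),("t",ct),("s",cs)): print(n,proj(k,F).round(1).tolist())
E
```

```text
[630.54617312 115.08478664 200.70553615] [-3.14115835e+00 -2.08512344e-04  1.71921207e+00] 53.57754101441091
w [[283.9, 170.2], [280.8, 4.8], [363.3, -7.5], [355.6, 174.7], [319.0, 91.8]]
t [[271.0, 164.8], [225.1, 170.6], [221.7, 147.5], [267.8, 141.5], [246.3, 156.1]]
s [[286.4, 236.7], [286.4, 272.8], [260.1, 267.5], [262.1, 231.4], [273.8, 251.4]]
```

```bash
python3 - <<'E'
from h import *
c=np.load("w7.npy",allow_pickle=True)[0];g=cv2.cvtColor(c["image"],cv2.COLOR_BGR2GRAY)
for r in range(10,200,14): print(r,g[r,270:376:2].tolist())
print("col",[ (u,g[150:200:2,u].tolist()) for u in (300,320,340)])
E
```

```text
10 [196, 194, 203, 118, 114, 115, 114, 114, 114, 114, 115, 115, 115, 116, 115, 115, 116, 116, 115, 116, 116, 116, 117, 116, 116, 116, 116, 117, 117, 118, 116, 117, 117, 118, 118, 118, 118, 119, 117, 116, 118, 118, 117, 119, 117, 151, 191, 195, 196, 187, 194, 197, 188]
24 [197, 200, 127, 98, 115, 114, 115, 115, 114, 116, 116, 115, 116, 117, 116, 116, 117, 117, 116, 116, 116, 117, 117, 117, 117, 117, 117, 117, 118, 117, 118, 118, 118, 118, 118, 118, 118, 118, 118, 118, 118, 119, 119, 119, 99, 170, 193, 198, 192, 190, 196, 194, 190]
38 [197, 194, 199, 94, 116, 115, 115, 116, 115, 116, 116, 116, 116, 117, 116, 117, 116, 117, 116, 117, 117, 117, 118, 117, 116, 117, 117, 117, 117, 117, 117, 118, 117, 118, 118, 119, 119, 120, 120, 121, 120, 120, 120, 120, 81, 197, 196, 201, 191, 192, 198, 196, 193]
52 [172, 166, 167, 102, 99, 99, 99, 99, 99, 99, 99, 99, 99, 99, 99, 99, 98, 109, 112, 113, 119, 118, 117, 118, 117, 118, 118, 117, 118, 118, 118, 118, 119, 119, 120, 119, 119, 120, 120, 120, 120, 121, 120, 121, 112, 196, 198, 200, 189, 195, 200, 195, 194]
66 [169, 166, 167, 105, 100, 99, 99, 99, 
[... 2174 characters left out ...]
54, 195, 153, 155, 155, 148, 150, 154, 151, 150, 151, 151]
192 [181, 180, 183, 182, 180, 180, 181, 178, 182, 177, 178, 192, 183, 183, 183, 158, 153, 152, 152, 152, 153, 150, 151, 150, 151, 151, 152, 151, 151, 151, 150, 151, 151, 151, 151, 151, 150, 151, 151, 149, 149, 150, 149, 146, 156, 153, 150, 150, 166, 166, 170, 165, 166]
col [(300, [91, 91, 90, 90, 91, 91, 91, 91, 91, 91, 82, 149, 148, 152, 151, 149, 151, 153, 151, 148, 184, 158, 160, 158, 188]), (320, [91, 91, 90, 92, 91, 91, 90, 92, 90, 90, 91, 62, 151, 152, 154, 149, 151, 153, 153, 153, 151, 151, 153, 152, 183]), (340, [92, 91, 91, 91, 91, 91, 91, 90, 91, 91, 90, 88, 150, 151, 153, 154, 151, 151, 155, 154, 153, 151, 151, 151, 152])]
```

Emit:
apply_moves(
  targets=[
    [50,-16,0,0,0],
    [101,-32.7,10,0,0],
    [101,-32.7,50,0,0],
    [101,-32.7,75,0,0],
    [101,-32.7,86,0,0],
    [101,-32.7,89,0,0],
    [101,-32.7,89,0,0],
  ],
)

```text
time_s: 18.5
tcp_pos: [584.0, 209.4, 112.7]
orientation: [3.141, -0.0, 1.719]
wrist_force: [-0.7, -0.7, 0.1]
grip_width: 0.4
grip_force: 0.0
```

Emit:
apply_moves(
  targets=[
    [0,0,1,0,0],
    [0,0,2,0,0],
    [0,0,3,0,0],
    [0,0,3,0,0],
  ],
)

```text
time_s: 18.9
tcp_pos: [584.1, 209.3, 110.2]
orientation: [3.14, -0.0, 1.718]
wrist_force: [-2.0, -1.0, 6.4]
grip_width: 0.4
grip_force: 3.2
```

Emit:
apply_moves(
  targets=[
    [0,0,1,0,0],
    [0,0,2,0,0],
    [0,0,2,0,0],
  ],
)

```text
time_s: 19.2
tcp_pos: [583.5, 209.2, 106.9]
orientation: [-3.141, 0.0, 1.719]
wrist_force: [-0.4, 0.3, -0.1]
grip_width: 0.7
grip_force: 0.0
```

Emit:
apply_moves(
  targets=[
    [0,0,1,0,0],
    [0,0,2,0,0],
    [0,0,2,0,0],
  ],
)

```text
time_s: 19.5
tcp_pos: [583.6, 209.3, 105.0]
orientation: [-3.142, 0.0, 1.719]
wrist_force: [-0.9, -0.5, 2.1]
grip_width: 0.5
grip_force: 0.8
```

Emit:
apply_moves(
  targets=[
    [0,0,1,0,0],
    [0,0,1,0,0],
    [0,0,-25,0,0],
    [0,50,-25,0,0],
    [0,50,-25,0,0],
    [0,50,-20,0,0],
    [0,50,-20,0,0],
  ],
)

```text
time_s: 20.2
tcp_pos: [632.0, 216.5, 123.7]
orientation: [-3.139, 0.0, 1.719]
wrist_force: [-0.2, -0.4, 0.2]
grip_width: 0.4
grip_force: 0.0
```

Emit:
apply_moves(
  targets=[
    [0,0,1,0,0],
    [0,0,2,0,0],
    [0,0,2,0,0],
  ],
)

```text
time_s: 20.5
tcp_pos: [632.7, 216.7, 123.3]
orientation: [3.141, -0.0, 1.719]
wrist_force: [-0.8, -0.1, -0.4]
grip_width: 0.5
grip_force: 0.2
```

Emit:
apply_moves(
  targets=[
    [0,0,1,0,0],
    [0,0,2,0,0],
    [0,0,2,0,0],
  ],
)

```text
time_s: 20.8
tcp_pos: [632.9, 216.8, 122.9]
orientation: [3.141, -0.0, 1.719]
wrist_force: [-7.7, -2.4, 13.0]
grip_width: 0.5
grip_force: 7.8
```

Emit:
apply_moves(
  targets=[
    [0,0,-40,0,0],
    [-50,0,-78,0,0],
    [-101,0,-80,0,30],
    [-101,0,-80,0,54],
    [-101,0,-80,0,54],
    [-101,0,-80,0,54],
  ],
)

```text
time_s: 21.4
tcp_pos: [647.6, 117.6, 200.4]
orientation: [-3.141, -0.0, 1.719]
wrist_force: [-0.6, 0.3, -0.7]
grip_width: 28.9
grip_force: 0.0
```

```bash
python3 - <<'E'
from h import *
from scipy.optimize import least_squares
c=vision.camera("wrist");g=cv2.GaussianBlur(cv2.cvtColor(c["image"],cv2.COLOR_BGR2GRAY),(3,3),0).astype(float)
print(get_state()["tcp_pos"])
R,t=winT([617.9,215.1,96.5,.1467])
def P(q):return proj(c,np.atleast_2d(q)@R.T+t)
# search each edge along its normal for strongest gradient around the home outline (top of flange z=6)
def edge(fn,name):
    out=[]
    for d in np.arange(-10,10.1,.25):
        p=P(fn(d)).astype(np.float32); ok=(p[:,1]>2)&(p[:,1]<395); p=p[ok]
        v=cv2.remap(g.astype(np.float32),p[:,:1],p[:,1:],cv2.INTER_LINEAR); out.append(np.median(v))
    gr=np.abs(np.diff(out));i=np.argsort(gr)[-3:];print(name,[(round(-10+.25*k+.125,2),round(float(gr[k]),1)) for k in i])
    print([int(x) for x in out[::2]])
ys=np.linspace(-62,40,60);xs=np.linspace(-28,28,60)
for z in (6,):
  edge(lambda d:np.c_[np.full(60,-35+d),ys,np.full(60,z)],"low x=-35")
  edge(lambda d:np.c_[np.full(60,35+d),ys,np.full(60,z)],"up x=35")
  edge(lambda d:np.c_[xs,np.full(60,-70+d),np.full(60,z)],"right y=-70")
E
```

```text
[647.45983132 118.05960114 200.29600758]
low x=-35 [(np.float64(-2.12), 7.4), (np.float64(-2.38), 7.9), (np.float64(-1.88), 8.2)]
[171, 170, 169, 169, 168, 168, 168, 169, 170, 171, 171, 170, 165, 159, 154, 140, 125, 111, 103, 99, 98, 98, 98, 98, 98, 98, 99, 99, 99, 99, 99, 98, 99, 99, 99, 99, 99, 99, 99, 99, 99]
up x=35 [(np.float64(-1.38), 11.5), (np.float64(-0.88), 11.8), (np.float64(-1.12), 12.1)]
[100, 100, 100, 100, 100, 100, 100, 100, 99, 99, 99, 99, 99, 95, 91, 91, 95, 108, 132, 150, 164, 168, 169, 170, 172, 173, 172, 171, 169, 167, 166, 166, 166, 168, 169, 170, 171, 171, 171, 170, 169]
right y=-70 [(np.float64(0.88), 8.5), (np.float64(1.38), 9.2), (np.float64(1.12), 9.3)]
[154, 153, 153, 153, 153, 153, 153, 154, 155, 156, 156, 156, 155, 155, 154, 154, 154, 154, 153, 152, 147, 136, 120, 101, 92, 87, 88, 90, 90, 90, 90, 90, 90, 90, 90, 90, 90, 90, 90, 90, 90]
```

Emit:
apply_moves(
  targets=[
    [50,-15,0,0,0],
    [50,-15,30,0,0],
    [50,-15,50,0,0],
    [50,-15,70,0,0],
    [50,-15,80,0,0],
    [50,-15,82,0,0],
    [50,-15,83,0,0],
    [50,-15,83,0,0],
  ],
)

```text
time_s: 22.25
tcp_pos: [626.0, 164.3, 118.8]
orientation: [3.14, -0.0, 1.719]
wrist_force: [0.8, -0.5, 0.6]
grip_width: 0.5
grip_force: 0.0
```

Emit:
apply_moves(
  targets=[
    [0,0,1,0,0],
    [0,0,2,0,0],
    [0,0,2,0,0],
    [0,0,2,0,0],
  ],
)

```text
time_s: 22.65
tcp_pos: [626.2, 164.1, 117.6]
orientation: [3.139, -0.0, 1.719]
wrist_force: [-2.2, -0.2, 8.5]
grip_width: 0.2
grip_force: 4.4
```

Emit:
apply_moves(
  targets=[
    [0,0,-20,0,0],
    [50,0,-20,0,0],
    [100,0,-20,0,0],
    [100,0,-20,0,0],
    [100,0,-4,0,0],
    [100,0,-2,0,0],
    [100,0,0,0,0],
    [100,0,0,0,0],
  ],
)

```text
time_s: 23.45
tcp_pos: [611.3, 263.0, 117.7]
orientation: [3.14, -0.003, 1.718]
wrist_force: [-7.4, 7.6, 17.8]
grip_width: 0.1
grip_force: 9.7
```

Emit:
apply_moves(
  targets=[
    [0,0,-30,0,0],
    [0,0,-70,0,0],
    [0,0,-110,0,0],
    [0,0,-110,0,0],
    [0,0,-110,0,0],
  ],
)

```text
time_s: 23.95
tcp_pos: [611.4, 261.6, 225.5]
orientation: [3.141, 0.0, 1.717]
wrist_force: [-0.9, -0.4, -0.8]
grip_width: 0.3
grip_force: 0.0
```

```bash
python3 -c "
from bench import env;print(env.sign_off())"
```

```text
the job is handed in; nothing more can be done
None
```

I pressed the test button and the lever dropped, lifted it back on, fitted the cover over the window plug side in and pressed it home, and handed the job in at about 24 s; sign-off gave no verdict, and I judged the cover home from press heights that matched at four points and an outline within about 2 mm of its place.

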